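# Zero the bench mill's gap dial and back it off three clicks

## Task

Set the bench mill's grinding gap: turn the black dial clockwise until you feel the stones come up against the stop, gently so as not to force them, then back it off (anticlockwise) exactly three clicks and let go so that it rests in its click. Then press the green start button fully down and release it, leaving everything else on the bench where it stands.

Things in the scene. Friction and masses are not known exactly. Their poses are not given: they have to be found in the camera images.
- dial_grip (a point): Black knurled round dial on the mill's top, a cylinder 50 mm across, 34 mm tall, with an orange line on top and side; it turns about its upright axis. The point is on the axis, 11 mm below the dial's top, 23 mm above the collar under it; z up, x along the orange line: its yaw tells how far the dial is turned (clockwise from above, finer, = yaw falling).
- dial_mark (a point): The orange line's outer end on the dial's top rim, 25 mm from the axis. The dial rests in 15 evenly spaced clicks a turn (24 degrees apart, at the collar's ticks); turning over a click takes up to about 0.2 Nm, and once let go the dial settles into the nearest click.
- collar (a point): Steel collar under the dial, 84 mm across, 20 mm tall; point at its top's centre. It hides the clockwise stop, 1 to 3 clicks from the dial's start, unseen. The stop begins 3 degrees past the last click and is springy, 3 Nm per rad: a twist of 0.3 to 0.6 Nm against it is plain and harmless, over 1 Nm chips the stones. Let go, the dial springs back to the last click; count the three from there.
- start_top (a point): Green round spring push button, 28 mm across, on the mill's top; the point is the centre of its upper face, z up. It goes 6 mm down, fully down at 5 N, and springs back.
- mill: White bench mill, fixed: casing 180 mm (its x) by 300 mm (its y) by 120 mm tall, origin at the centre of its underside. On its top: the dial's collar at x -10, y -75 mm, the start button at x -60, y 0, and a steel hopper 104 mm across and 65 mm tall at x 20, y 92. A steel spout juts 55 mm out of its -x side at y 60.
- cup: Steel cup under the mill's spout, 84 mm across, 65 mm tall, loose; origin under its centre. Leave alone.
- brush: Hand brush lying on the bench, loose; a jar 110 mm tall stands 0.2 m beyond it, and a black baking tray with metal cake moulds up to 140 mm tall lies at the robot's left, 0.46 m off to the side. Leave all of these alone.

How it is judged:
By the outcome, as a careful person would: the job done as asked, in the order asked, and still so for the second after the job is handed in, with the robot touching nothing.
It also fails if it takes over 70 s, if anything falls off the work surface, if the arm or the gripper's body presses on something with over 40 N, if the wrist force passes 120 N, or if a joint passes its speed limit or range.

## Robot

A 6-joint arm with a two-finger parallel gripper is mounted at the origin on the work surface. World frame = base frame: x ahead of the robot, y to its left, z up, the work surface at z = 0. Lengths are in mm, angles in rad, forces in N, time in s.
With the tool pointing down it reaches from about 300 to 775 mm from the base axis. Payload 14.6 kg.
Tool frame: the origin (TCP) lies on the front face of the gripper's body, between the roots of the fingers; the fingertips stand 97 mm ahead of it and the grasp point (between the pads) lies 78 mm ahead of it; z points along the fingers, y is the direction in which the jaws open and shut (so a half turn about z gives the same grasp; the last joint's range is limited). The gripper opens to 94 mm and grips with 3 to 60 N. Pads are 16 mm wide; open, the fingers measure 119 mm over their backs; the gripper's body (75 mm by 177 mm) begins 78 mm behind the grasp point.
Start: joints at [1.08, 0.3, 1.521, -0, 1.321, -0.067], TCP at [226.172, 501.335, 302.646] pointing down, gripper open.
Joint ranges: [-3.03, 3.03], [-0.79, 2.21], [0.23, 2.52], [-1.04, 4.18], [0, 3.07], [-2.55, 2.55]. Speed limits (rad/s): [2.22, 2.22, 2.57, 3.14, 3.14, 3.14].

## Interface

Orientations are given as [roll, pitch, yaw] about the fixed x, y, z axes, in that order (R = Rz(yaw) Ry(pitch) Rx(roll)).
In Python, from cell import manip, eyes, finder gives the robot as it stands.
- The arm moves only by the tool drive_tool, never from a script. Its argument "rows" is a list of rows, each an object with "offset": the shift along the tool's x, y, z in mm, a list of three; "spin": the turn about the tool's z in degrees; "jaw": the finger opening in mm, from 0 to 94. In form: [{"offset": [dx, dy, dz], "spin": spin, "jaw": jaw}, ...]. A call has 1 to 20 rows; each row shifts and turns the commanded pose from where the row before left it, along the tool's axes as they then stand; what a row does not reach is not made up. A row lasts 1/10 s, in which the tool goes at most 50 mm and 8.59 degrees, less where a joint would pass 70% of its speed; a pose out of reach is approached as far as the arm can. A call is refused whole if a number of a shift passes 50 or a number of a turn 8.59, either way. A call with a gripper value outside its range is refused whole. The fingers move at their own pace and stop on an object; "force" is the grip in N (left out, the last holds). Time passes only in rows, so rows that do not move let the fingers close. It gives the time, the measured TCP pose, the force and the opening at its end, in the units of the state.
- manip.read_state(): the state, without advancing time (a new reading comes with each control period).
- eyes.camera(name): name is "scene" or "top" or "wrist"; returns a dict with "color" (420x560x3 uint8, blue, green, red), "depth" (420x560 float32, mm along the optical axis (not along the pixel's ray), 0 where there is no reading), "vfov" (degrees; the focal length in pixels is half the picture's height over the tangent of half this angle, whatever the lens; pixels are square), "cx", "cy" (the principal point, pixels), "rvec" (rotation vector, rad) and "tvec" (3), from world to camera coordinates, as OpenCV has them. Camera axes: x right, y down, z forward; pixel columns grow to the right and rows downward; lengths in mm; the calibration is good to about 2 mm. A picture is of the moment at which its call begins.
- manip.sign_off(): hands the job in, once; it reports no verdict.
Trained networks look in the newest picture that a camera, given by its name, has taken for a name from the list of things; names that differ only in an ending like _2 or _b are one class to them, and where a whole thing is asked for, a point or a joint stands for the part that bears it (a point fixed in the world has none). Each returns a list of dicts, best first, with "p" (0 to 1); they miss things now and then, are a little off and sometimes report something else, mostly with a low value. They report only what shows in the picture. A call takes as long as a camera call.
- finder.find_in(camera, target): "uv" ([column, row] in pixels, amid what is visible of it).
The state is a dict: "clock": time; "joints": joint angles; "qd": joint speeds; "effort": joint torques, N m; "eef_pos": TCP position; "eef_rot": TCP orientation; "wrist_force": force on the tool from outside, world axes, zero at the start; "moment": the same for the moment, N m; "finger_gap": finger opening in mm.
Only numpy, scipy, OpenCV 4.12 (cv2) and the standard library are available. Lean on these libraries where they do the work, as an engineer would, in place of code of your own. Each camera call takes 0.05 s, during which the arm holds its last target. There are 200 camera calls.

## Working session

There is one attempt and no reset: what is moved stays moved. The work goes in short steps, Python scripts to look and compute and a tool call to move; the robot and the scene stay as the last step left them, time stands still between calls to the robot, and variables do not carry over. Pictures are saved under pics/ and viewed, about 8 in all and at most 12, crops included, and the job is handed in when it is done.

Besides the shell and the picture viewer there is one more tool, called in YAML: its name, and indented under it one key for each argument. drive_tool: Moves the arm, as the interface text tells. Its arguments: {"type":"object","properties":{"rows":{"type":"array","items":{"type":"object","properties":{"offset":{"type":"array","items":{"type":"number"}},"spin":{"type":"number"},"jaw":{"type":"number"}}}},"force":{"type":"number"}},"required":["rows"]}

```bash
mkdir -p pics; cat > h.py <<'E'
import numpy as np, cv2
from cell import manip, eyes, finder
def cam(n):
    c=eyes.camera(n); c['f']=c['color'].shape[0]/2/np.tan(np.radians(c['vfov'])/2); c['R']=cv2.Rodrigues(np.array(c['rvec'],float))[0]; c['t']=np.array(c['tvec'],float).ravel(); return c
def world(c,u,v,z=None):
    d=np.array([(u-c['cx'])/c['f'],(v-c['cy'])/c['f'],1.])
    o=-c['R'].T@c['t']; r=c['R'].T@d
    if z is None:
        s=float(c['depth'][int(round(v)),int(round(u))])
    else: s=(z-o[2])/r[2]
    return o+r*s
E
python3 - <<'E'
from h import *
ims=[]
for n in ['scene','top']:
    c=cam(n); cv2.imwrite(f'pics/{n}.png',c['color'])
    print(n,c['vfov'],-c['R'].T@c['t'])
    for t in ['dial_grip','dial_mark','collar','start_top','mill','cup','brush']:
        for r in finder.find_in(n,t)[:2]:
            u,v=r['uv']; print(t,np.round(r['uv'],1),round(r['p'],2),np.round(world(c,u,v),1))
print(manip.read_state())
E
```

```text
scene 49.001094480652185 [843.02088552 566.93917604 758.95570175]
dial_grip [281.7 242.6] 0.74 [610.5  12.5 176.7]
dial_mark [282.1 243.2] 0.86 [610.1  13.4 175.9]
start_top [325.7 269.6] 0.47 [548.5  71.6 139.2]
mill [305.5 314.8] 0.7 [620.2 140.9 127.5]
mill [329.  268.5] 0.68 [542.7  73.1 141.2]
cup [393.4 300.9] 0.69 [406.6 107.7  25.4]
brush [262.8 178.8] 0.8 [ 501.  -384.2   20.9]
brush [281.4 242.3] 0.22 [610.4  10.8 176. ]
top 49.55047395330626 [ 372.55765083 -139.68490023  898.43471398]
dial_mark [202.9 168.8] 0.88 [595.4  -4.9 172.8]
collar [155.1 185.9] 0.64 [578.2  87.7 119.6]
start_top [163.4 208.7] 0.56 [532.6  63.9 141.8]
mill [150.9 184.8] 0.78 [579.8  95.  120.5]
cup [142.8 270. ] 0.89 [438.4 131.8   3.7]
brush [416.  250.6] 0.65 [ 487.  -399.1   20.4]
{'clock': 0.8, 'joints': array([ 1.08037606e+00,  2.99894547e-01,  1.52102173e+00,  6.57207817e-06,
        1.32069413e+00, -6.65994466e-02]), 'qd': array([ 0.00200934, -0.00074191,  0.00117222,  0.00015678,  0.00072255,
       -0.00185402]), 'effort': array([-1.36332441e-03, -5.31624627e+01, -3.52911115e+01,  7.07536913e-02,
        2.11491552e-02, -2.46145299e-05]), 'eef_pos': array([226.17951014, 501.32407704, 302.63937042]), 'eef_rot': array([-3.14157536e+00, -7.53542888e-06,  2.71777021e+00]), 'wrist_force': array([-0.09061738, -0.28637677,  0.45968064]), 'moment': array([-0.02315794,  0.01965234,  0.02125477]), 'finger_gap': 94.3269293765357}
```

View images.

```bash
python3 - <<'E'
import cv2,numpy as np
a=cv2.imread('pics/scene.png');b=cv2.imread('pics/top.png')
A=cv2.resize(a[190:390,200:450],None,fx=3,fy=3,interpolation=cv2.INTER_CUBIC)
B=cv2.resize(b[110:310,80:330],None,fx=3,fy=3,interpolation=cv2.INTER_CUBIC)
cv2.imwrite('pics/a.png',A);cv2.imwrite('pics/b.png',B)
E
```

```text
(no output)
```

View pics/a.png

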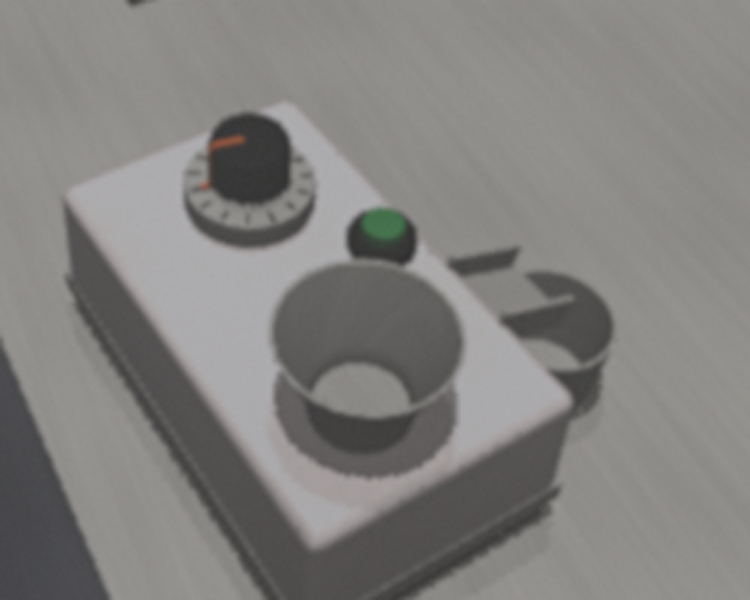

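View pics/b.png

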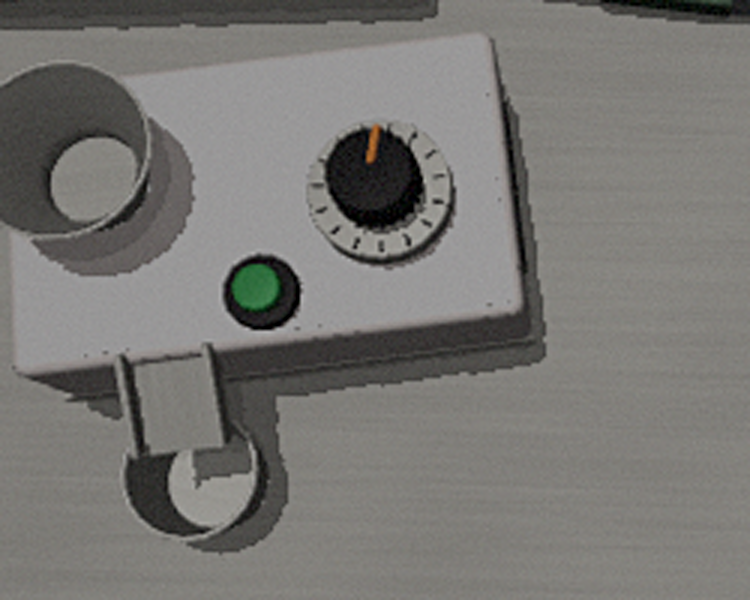

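```bash
cat >> h.py <<'E'
def cloud(c):
    v,u=np.mgrid[0:420,0:560]; s=c['depth'].astype(float)
    p=np.stack([(u-c['cx'])/c['f']*s,(v-c['cy'])/c['f']*s,s],-1)-c['t']
    return p@c['R']
def segs(c):
    P=cloud(c); hsv=cv2.cvtColor(c['color'],cv2.COLOR_BGR2HSV).astype(int)
    return P,hsv
E
python3 - <<'E'
from h import *
for n in ['top','scene']:
    c=cam(n);P,h=segs(c);ok=c['depth']>0
    near=lambda x,y,r:(np.hypot(P[...,0]-x,P[...,1]-y)<r)&ok
    g=near(540,68,45)&(h[...,0]>45)&(h[...,0]<80)&(h[...,1]>90)
    print(n,'green',g.sum(),np.round(np.median(P[g],0),1))
    v,u=np.nonzero(g); zb=np.median(P[g][:,2]); print(' ray ctr',world(c,u.mean(),v.mean(),zb))
    D=near(600,5,60)&(P[...,2]>166)&(P[...,2]<182)
    q=P[D]; (x,y),r=cv2.minEnclosingCircle(q[:,:2].astype(np.float32)); print(' dial top',len(q),q[:,2].mean().round(1),q.mean(0).round(1),round(x,1),round(y,1),round(r,1))
    o=near(600,5,60)&(h[...,0]<20)&(h[...,1]>110)&(P[...,2]>166)
    v,u=np.nonzero(o); pts=np.array([world(c,a,b,174)[:2] for a,b in zip(u,v)])
    m=pts.mean(0); print(' orange',len(u),m.round(1)); print(pts.round(0).tolist()[:60])
    # white casing top at z~120
    W=ok&(abs(P[...,2]-120)<5)&(P[...,0]>420)&(abs(P[...,1])<350)
    q=P[W][:,:2].astype(np.float32); print(' casing',cv2.minAreaRect(q),P[W][:,2].mean())
    C=near(600,5,70)&(abs(P[...,2]-140)<5)
    q=P[C]; (x,y),r=cv2.minEnclosingCircle(q[:,:2].astype(np.float32)); print(' collar',x,y,r,q[:,2].mean())
print(manip.read_state()['clock'])
E
```

```text
top green 234 [537.7  61.3 141.4]
 ray ctr [537.86469364  61.071555   141.42486178]
 dial top 723 174.4 [598.5  -5.1 174.4] 600.6 -4.5 26.9
 orange 56 [609.1  -4.9]
[[624.0, -5.0], [624.0, -7.0], [624.0, -9.0], [623.0, -5.0], [623.0, -7.0], [623.0, -9.0], [621.0, -4.0], [621.0, -5.0], [621.0, -7.0], [621.0, -9.0], [619.0, -4.0], [619.0, -6.0], [619.0, -7.0], [619.0, -9.0], [617.0, -4.0], [617.0, -6.0], [617.0, -7.0], [617.0, -9.0], [616.0, -4.0], [616.0, -6.0], [616.0, -7.0], [614.0, -2.0], [614.0, -4.0], [614.0, -6.0], [614.0, -7.0], [612.0, 12.0], [612.0, -4.0], [612.0, -6.0], [612.0, -8.0], [610.0, -3.0], [610.0, -4.0], [610.0, -6.0], [610.0, -8.0], [609.0, -3.0], [609.0, -4.0], [609.0, -6.0], [609.0, -8.0], [607.0, -3.0], [607.0, -5.0], [607.0, -6.0], [607.0, -8.0], [605.0, -3.0], [605.0, -5.0], [605.0, -6.0], [603.0, -3.0], [603.0, -5.0], [599.0, 17.0], [594.0, 18.0], [591.0, 1.0], [592.0, -27.0], [586.0, 14.0], [587.0, -24.0], [587.0, -26.0], [579.0, 9.0], [576.0, -5.0], [572.0, -8.0]]
 casing ((656.4006958007812, -86.74520874023438), (225.34371948242188, 664.80224609375), 22.9
[... 176 characters left out ...]
4.98560015 143.79886375]
 dial top 503 175.2 [604.1   1.1 175.2] 602.2 -3.2 26.8
 orange 25 [614.1  -8.5]
[[606.0, -11.0], [605.0, -10.0], [616.0, -12.0], [614.0, -11.0], [613.0, -10.0], [611.0, -10.0], [609.0, -9.0], [607.0, -8.0], [606.0, -7.0], [622.0, -11.0], [620.0, -11.0], [619.0, -10.0], [617.0, -9.0], [615.0, -8.0], [614.0, -8.0], [612.0, -7.0], [610.0, -6.0], [608.0, -6.0], [607.0, -5.0], [623.0, -9.0], [621.0, -8.0], [620.0, -7.0], [618.0, -7.0], [616.0, -6.0], [624.0, -6.0]]
 casing ((663.2503051757812, -84.11236572265625), (234.2367706298828, 663.342529296875), 21.4847412109375) 121.17695936410436
 collar 591.8087158203125 11.4751558303833 59.32753372192383 141.20926913864173
0.9
```

drive_tool:
  rows:
    - {"offset": [-20,-11,0]}
    - {"offset": [-38,-21,0]}
    - {"offset": [-38,-21,0]}
    - {"offset": [-38,-21,0]}
    - {"offset": [-38,-21,0]}
    - {"offset": [-38,-21,0]}
    - {"offset": [-38,-21,0]}
    - {"offset": [-38,-21,0]}
    - {"offset": [-38,-21,0]}
    - {"offset": [-38,-21,0]}
    - {"offset": [-38,-21,0]}
    - {"offset": [-38,-21,0]}
    - {"offset": [-38,-21,0]}
    - {"offset": [-38,-21,0]}
    - {"offset": [-20,-14,0]}
    - {"offset": [-14,-9,0]}
    - {"offset": [0,0,0]}
    - {"offset": [0,0,0]}

```text
validation failed for argument at $.ro...
```

```bash
cat > w.py <<'E'
from h import *
import sys
def look(name,n='wrist'):
    c=cam(n); cv2.imwrite(f'pics/{name}.png',c['color']); P,h=segs(c); ok=c['depth']>0
    s=manip.read_state(); print('t',s['clock'],s['eef_pos'].round(1),np.degrees(s['eef_rot']).round(2),'j6',s['joints'][5].round(3))
    near=lambda x,y,r:(np.hypot(P[...,0]-x,P[...,1]-y)<r)&ok
    D=near(600,-4,60)&(P[...,2]>168)&(P[...,2]<180)&(h[...,2]<90); q=P[D]
    if len(q)>9:
        (x,y),r=cv2.minEnclosingCircle(q[:,:2].astype(np.float32)); print('dial',len(q),q.mean(0).round(1),round(x,1),round(y,1),round(r,1))
    o=near(600,-4,32)&(h[...,0]<20)&(h[...,1]>110)&(h[...,2]>80)&(P[...,2]>168)
    v,u=np.nonzero(o)
    if len(u)>5:
        k=np.array([world(c,a,b,174)[:2] for a,b in zip(u,v)]); d=cv2.fitLine(k.astype(np.float32),cv2.DIST_HUBER,0,.01,.01).ravel()
        w=d[:2]*np.sign(d[:2]@(k.mean(0)-[600.2,-4.2])); print('orange',len(k),k.mean(0).round(1),'yaw',np.degrees(np.arctan2(w[1],w[0])).round(1),'yaw(axis)',np.degrees(np.arctan2(k[:,1].mean()+4.2,k[:,0].mean()-600.2)).round(1))
    g=near(538,61,45)&(h[...,0]>45)&(h[...,0]<80)&(h[...,1]>90)
    if g.sum()>9: 
        v,u=np.nonzero(g); print('green',g.sum(),world(c,u.mean(),v.mean(),141).round(1),np.median(P[g][:,2]).round(1))
    return c
if __name__=='__main__': look(sys.argv[1],*sys.argv[2:])
E
python3 w.py w1
```

```text
t 0.95 [226.2 501.3 302.6] [-180.     -0.    155.72] j6 -0.067
```

View pics/w1.png

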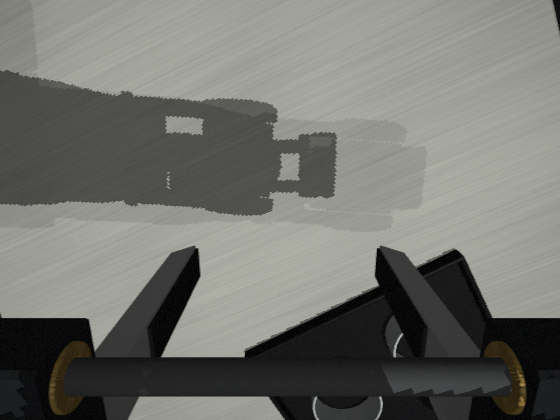

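The call was refused (rows need every field), so the wrist picture shows only the gripper's shadow and the tray's corner at about (455,250). I'll send it again with all the fields.

drive_tool:
  rows:
    - {"offset": [-20,-11,0],"spin": 0,"jaw": 94}
    - {"offset": [-38,-21,0],"spin": 0,"jaw": 94}
    - {"offset": [-38,-21,0],"spin": 0,"jaw": 94}
    - {"offset": [-38,-21,0],"spin": 0,"jaw": 94}
    - {"offset": [-38,-21,0],"spin": 0,"jaw": 94}
    - {"offset": [-38,-21,0],"spin": 0,"jaw": 94}
    - {"offset": [-38,-21,0],"spin": 0,"jaw": 94}
    - {"offset": [-38,-21,0],"spin": 0,"jaw": 94}
    - {"offset": [-38,-21,0],"spin": 0,"jaw": 94}
    - {"offset": [-38,-21,0],"spin": 0,"jaw": 94}
    - {"offset": [-38,-21,0],"spin": 0,"jaw": 94}
    - {"offset": [-38,-21,0],"spin": 0,"jaw": 94}
    - {"offset": [-38,-21,0],"spin": 0,"jaw": 94}
    - {"offset": [-38,-21,0],"spin": 0,"jaw": 94}
    - {"offset": [-20,-14,0],"spin": 0,"jaw": 94}
    - {"offset": [-14,-9,0],"spin": 0,"jaw": 94}
    - {"offset": [0,0,0],"spin": 0,"jaw": 94}
    - {"offset": [0,0,0],"spin": 0,"jaw": 94}

```text
clock: 2.75
eef_pos: [599.1, -3.1, 302.6]
eef_rot: [3.142, -0.0, 2.718]
wrist_force: [0.5, 0.6, 0.6]
finger_gap: 93.9
```

```bash
python3 w.py w2
```

```text
t 2.8 [599.   -2.8 302.8] [ 1.7999e+02 -1.0000e-02  1.5577e+02] j6 -1.214
dial 4803 [596.3  -2.2 175.6] 598.8 -3.1 26.2
orange 174 [614.8  -5.3] yaw -5.3 yaw(axis) -4.2
green 1534 [537.8  63.1 141. ] 142.9
```

View pics/w2.png

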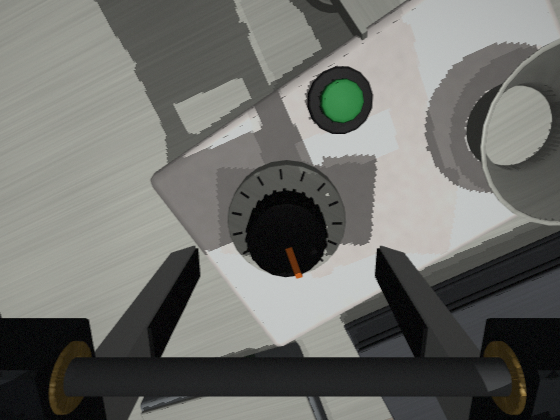

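The wrist picture shows the dial at about (287,233), midway between the fingers, with the orange line's end at (298,277) and the button at (343,100). I'll go down and grip.

drive_tool:
  rows:
    - {"offset": [-1,-0.7,10],"spin": 0,"jaw": 94}
    - {"offset": [0,0,15],"spin": 0,"jaw": 94}
    - {"offset": [0,0,15],"spin": 0,"jaw": 94}
    - {"offset": [0,0,12],"spin": 0,"jaw": 94}
    - {"offset": [0,0,6],"spin": 0,"jaw": 94}
    - {"offset": [0,0,2],"spin": 0,"jaw": 94}
    - {"offset": [0,0,0],"spin": 0,"jaw": 60}
    - {"offset": [0,0,0],"spin": 0,"jaw": 56}
    - {"offset": [0,0,0],"spin": 0,"jaw": 54}
    - {"offset": [0,0,0],"spin": 0,"jaw": 54}
  force: 10

```text
clock: 3.8
eef_pos: [600.1, -4.9, 243.0]
eef_rot: [3.141, 0.001, 2.718]
wrist_force: [-0.4, -0.2, 0.3]
finger_gap: 65.3
```

```bash
cat > s.py <<'E'
from cell import manip
import numpy as np
s=manip.read_state(); print(s['clock'],s['eef_pos'].round(2),'yaw',np.degrees(s['eef_rot'][2]).round(2),'F',s['wrist_force'].round(2),'M',s['moment'].round(3),'gap',round(s['finger_gap'],2),'j6',s['joints'][5].round(3))
E
python3 s.py
```

```text
3.8 [600.15  -4.92 243.03] yaw 155.72 F [-0.39 -0.2   0.35] M [-0.032 -0.019 -0.019] gap 65.27 j6 -1.216
```

drive_tool:
  rows:
    - {"offset": [0,0,0],"spin": 0,"jaw": 40}
    - {"offset": [0,0,0],"spin": 0,"jaw": 40}
    - {"offset": [0,0,0],"spin": 0,"jaw": 40}
    - {"offset": [0,0,0],"spin": 0,"jaw": 40}
    - {"offset": [0,0,0],"spin": 0,"jaw": 40}
    - {"offset": [0,0,0],"spin": 0,"jaw": 40}
  force: 10

```text
clock: 4.4
eef_pos: [600.2, -4.6, 242.8]
eef_rot: [3.141, 0.0, 2.718]
wrist_force: [3.4, 5.7, 0.6]
finger_gap: 49.7
```

```bash
python3 s.py
```

```text
4.4 [600.24  -4.56 242.78] yaw 155.73 F [3.44 5.65 0.63] M [ 0.746 -0.464  0.008] gap 49.66 j6 -1.216
```

drive_tool:
  rows:
    - {"offset": [0,0.8,0],"spin": 0,"jaw": 40}
    - {"offset": [0,0,0],"spin": 0,"jaw": 40}
    - {"offset": [0,0,0],"spin": 0,"jaw": 40}
  force: 10

```text
clock: 4.7
eef_pos: [600.3, -4.4, 242.8]
eef_rot: [-3.141, 0.0, 2.718]
wrist_force: [-1.1, -0.2, 1.8]
finger_gap: 49.9
```

```bash
python3 s.py
```

```text
4.7 [600.35  -4.42 242.77] yaw 155.71 F [-1.07 -0.2   1.84] M [-0.283  0.167 -0.01 ] gap 49.85 j6 -1.215
```

drive_tool:
  rows:
    - {"offset": [0,0,0],"spin": 0,"jaw": 40}
    - {"offset": [0,0,0],"spin": 0,"jaw": 40}
    - {"offset": [0,0,0],"spin": 3,"jaw": 40}
    - {"offset": [0,0,0],"spin": 3,"jaw": 40}
    - {"offset": [0,0,0],"spin": 0,"jaw": 40}
    - {"offset": [0,0,0],"spin": 0,"jaw": 40}
  force: 40

```text
clock: 5.3
eef_pos: [600.3, -4.5, 242.7]
eef_rot: [-3.141, 0.0, 2.614]
wrist_force: [-3.2, -5.0, 4.6]
finger_gap: 49.8
```

```bash
python3 s.py
```

```text
5.3 [600.34  -4.47 242.75] yaw 149.79 F [-3.19 -5.01  4.6 ] M [-0.948  0.556  0.03 ] gap 49.75 j6 -1.112
```

drive_tool:
  rows:
    - {"offset": [0,0,0],"spin": 3,"jaw": 40}
    - {"offset": [0,0,0],"spin": 3,"jaw": 40}
    - {"offset": [0,0,0],"spin": 0,"jaw": 40}
    - {"offset": [0,0,0],"spin": 0,"jaw": 40}
  force: 40

```text
clock: 5.7
eef_pos: [600.3, -4.5, 242.8]
eef_rot: [-3.141, 0.0, 2.509]
wrist_force: [-3.1, -5.3, 4.7]
finger_gap: 49.3
```

```bash
python3 s.py; python3 w.py w3
```

```text
5.7 [600.31  -4.53 242.76] yaw 143.77 F [-3.14 -5.3   4.72] M [-0.981  0.598 -0.094] gap 49.34 j6 -1.007
t 5.75 [600.3  -4.5 242.7] [-1.7997e+02  1.0000e-02  1.4378e+02] j6 -1.007
dial 9203 [595.9  -1.1 175.5] 592.3 1.6 36.5
orange 337 [614.1  -8.8] yaw -17.7 yaw(axis) -18.2
green 2698 [538.   63.2 141. ] 143.0
```

View pics/w3.png

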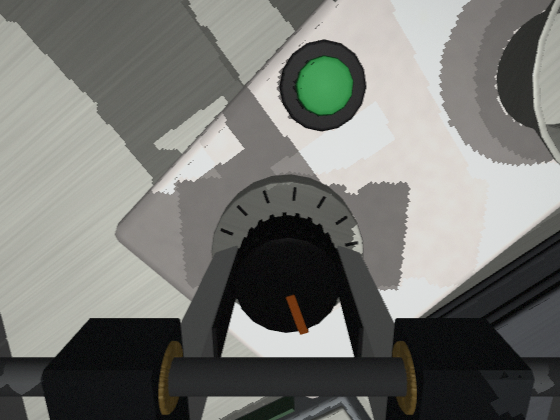

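The orange line turned from -5.3° to -17.7°, so the grip holds (line end at about (303,330)), and there is no stop torque yet. I'll continue in small steps.

drive_tool:
  rows:
    - {"offset": [0,0,0],"spin": 3,"jaw": 40}
    - {"offset": [0,0,0],"spin": 3,"jaw": 40}
    - {"offset": [0,0,0],"spin": 0,"jaw": 40}
    - {"offset": [0,0,0],"spin": 0,"jaw": 40}

```text
clock: 6.15
eef_pos: [600.3, -4.6, 242.7]
eef_rot: [-3.141, 0.0, 2.404]
wrist_force: [-3.3, -4.6, 5.1]
finger_gap: 49.6
```

```bash
python3 s.py
```

```text
6.15 [600.29  -4.59 242.74] yaw 137.76 F [-3.32 -4.65  5.08] M [-1.1    0.753 -0.259] gap 49.62 j6 -0.902
```

drive_tool:
  rows:
    - {"offset": [0,0,0],"spin": 3,"jaw": 40}
    - {"offset": [0,0,0],"spin": 3,"jaw": 40}
    - {"offset": [0,0,0],"spin": 0,"jaw": 40}
    - {"offset": [0,0,0],"spin": 0,"jaw": 40}

```text
clock: 6.55
eef_pos: [600.2, -4.6, 242.8]
eef_rot: [-3.141, 0.0, 2.3]
wrist_force: [-4.1, -5.2, 5.3]
finger_gap: 49.3
```

```bash
python3 s.py
```

```text
6.55 [600.2   -4.62 242.76] yaw 131.78 F [-4.1  -5.17  5.33] M [-1.131  0.878 -0.068] gap 49.32 j6 -0.797
```

drive_tool:
  rows:
    - {"offset": [0,0,0],"spin": 3,"jaw": 40}
    - {"offset": [0,0,0],"spin": 3,"jaw": 40}
    - {"offset": [0,0,0],"spin": 0,"jaw": 40}
    - {"offset": [0,0,0],"spin": 0,"jaw": 40}

```text
clock: 6.95
eef_pos: [600.2, -4.7, 242.7]
eef_rot: [-3.14, 0.0, 2.195]
wrist_force: [-5.1, -5.8, 5.2]
finger_gap: 49.2
```

```bash
python3 s.py;python3 w.py w4
```

```text
6.95 [600.15  -4.71 242.75] yaw 125.77 F [-5.08 -5.75  5.16] M [-1.259  1.033 -0.03 ] gap 49.18 j6 -0.693
t 7.0 [600.2  -4.7 242.7] [-1.7993e+02  1.0000e-02  1.2578e+02] j6 -0.693
dial 9181 [ 5.968e+02 -2.000e-01  1.755e+02] 594.4 3.3 36.6
orange 335 [611.7 -13.1] yaw -35.7 yaw(axis) -37.8
green 2711 [538.1  63.4 141. ] 143.0
```

drive_tool:
  rows:
    - {"offset": [0,0,0],"spin": 2,"jaw": 40}
    - {"offset": [0,0,0],"spin": 2,"jaw": 40}
    - {"offset": [0,0,0],"spin": 2,"jaw": 40}
    - {"offset": [0,0,0],"spin": 0,"jaw": 40}
    - {"offset": [0,0,0],"spin": 0,"jaw": 40}

```text
clock: 7.5
eef_pos: [600.1, -4.7, 242.7]
eef_rot: [-3.14, 0.0, 2.09]
wrist_force: [-4.8, -6.7, 5.0]
finger_gap: 49.8
```

```bash
python3 s.py
```

```text
7.5 [600.11  -4.74 242.74] yaw 119.77 F [-4.85 -6.75  4.96] M [-1.309  1.083 -0.122] gap 49.78 j6 -0.588
```

drive_tool:
  rows:
    - {"offset": [0,0,0],"spin": 3,"jaw": 40}
    - {"offset": [0,0,0],"spin": 3,"jaw": 40}
    - {"offset": [0,0,0],"spin": 3,"jaw": 40}
    - {"offset": [0,0,0],"spin": 3,"jaw": 40}
    - {"offset": [0,0,0],"spin": 0,"jaw": 40}
    - {"offset": [0,0,0],"spin": 0,"jaw": 40}

```text
clock: 8.1
eef_pos: [600.0, -4.8, 242.7]
eef_rot: [-3.14, 0.0, 1.881]
wrist_force: [-8.2, -6.9, 6.9]
finger_gap: 49.2
```

```bash
python3 s.py
```

```text
8.1 [599.96  -4.8  242.74] yaw 107.77 F [-8.24 -6.92  6.9 ] M [-1.358  1.391 -0.024] gap 49.19 j6 -0.378
```

drive_tool:
  rows:
    - {"offset": [0,0,0],"spin": 2,"jaw": 40}
    - {"offset": [0,0,0],"spin": 2,"jaw": 40}
    - {"offset": [0,0,0],"spin": 2,"jaw": 40}
    - {"offset": [0,0,0],"spin": 0,"jaw": 40}
    - {"offset": [0,0,0],"spin": 0,"jaw": 40}

```text
clock: 8.6
eef_pos: [599.9, -4.8, 242.7]
eef_rot: [-3.14, 0.001, 1.776]
wrist_force: [-7.9, -7.9, 6.6]
finger_gap: 49.4
```

```bash
python3 s.py;python3 w.py w5
```

```text
8.6 [599.9   -4.81 242.7 ] yaw 101.78 F [-7.91 -7.93  6.56] M [-1.412  1.482  0.104] gap 49.43 j6 -0.274
t 8.65 [599.9  -4.8 242.7] [-1.7989e+02  4.0000e-02  1.0179e+02] j6 -0.274
dial 9230 [5.983e+02 5.000e-01 1.755e+02] 597.5 4.4 36.8
orange 331 [606.7 -17.4] yaw -59.4 yaw(axis) -63.8
green 2798 [537.8  59.9 141. ] 143.0
```

drive_tool:
  rows:
    - {"offset": [0,0,0],"spin": 1.5,"jaw": 40}
    - {"offset": [0,0,0],"spin": 1.5,"jaw": 40}
    - {"offset": [0,0,0],"spin": 0,"jaw": 40}
    - {"offset": [0,0,0],"spin": 0,"jaw": 40}

```text
clock: 9.05
eef_pos: [599.9, -4.8, 242.7]
eef_rot: [-3.14, 0.001, 1.724]
wrist_force: [-9.4, -7.9, 6.9]
finger_gap: 49.3
```

```bash
python3 s.py
```

```text
9.05 [599.88  -4.83 242.72] yaw 98.79 F [-9.43 -7.9   6.88] M [-1.475  1.564  0.216] gap 49.33 j6 -0.222
```

drive_tool:
  rows:
    - {"offset": [0,0,0],"spin": 1.5,"jaw": 40}
    - {"offset": [0,0,0],"spin": 1.5,"jaw": 40}
    - {"offset": [0,0,0],"spin": 0,"jaw": 40}
    - {"offset": [0,0,0],"spin": 0,"jaw": 40}

```text
clock: 9.45
eef_pos: [599.9, -4.8, 242.7]
eef_rot: [-3.14, 0.001, 1.672]
wrist_force: [-8.8, -7.4, 6.5]
finger_gap: 49.5
```

```bash
python3 s.py;python3 w.py w6
```

```text
9.45 [599.86  -4.81 242.73] yaw 95.8 F [-8.84 -7.39  6.46] M [-1.407  1.595  0.296] gap 49.49 j6 -0.169
t 9.5 [599.9  -4.8 242.7] [-1.7988e+02  6.0000e-02  9.5800e+01] j6 -0.169
dial 9207 [5.988e+02 5.000e-01 1.755e+02] 598.3 4.6 36.7
orange 331 [605.2 -18.2] yaw -65.3 yaw(axis) -70.2
green 2767 [538.2  60.9 141. ] 143.0
```

The twist is now rising steadily: 0.10, 0.22, then 0.30 Nm, plus about 0.1 Nm of sensor bias. That puts the stop at two clicks. I'll turn back 12° to the last click, then 72° more.

drive_tool:
  rows:
    - {"offset": [0,0,0],"spin": -4,"jaw": 40}
    - {"offset": [0,0,0],"spin": -4,"jaw": 40}
    - {"offset": [0,0,0],"spin": -4,"jaw": 40}
    - {"offset": [0,0,0],"spin": 0,"jaw": 40}
    - {"offset": [0,0,0],"spin": 0,"jaw": 40}

```text
clock: 10.0
eef_pos: [600.0, -4.8, 242.8]
eef_rot: [-3.14, 0.001, 1.881]
wrist_force: [-8.0, -6.7, 6.1]
finger_gap: 49.2
```

```bash
python3 s.py;python3 w.py w7
```

```text
10.0 [599.97  -4.79 242.76] yaw 107.79 F [-8.02 -6.69  6.12] M [-1.345  1.496 -0.03 ] gap 49.2 j6 -0.379
t 10.05 [600.   -4.8 242.7] [-1.7990e+02  3.0000e-02  1.0778e+02] j6 -0.379
dial 9217 [5.979e+02 4.000e-01 1.755e+02] 596.6 4.5 36.6
orange 336 [608.1 -16.6] yaw -53.6 yaw(axis) -57.4
green 2719 [538.6  63.6 141. ] 143.0
```

drive_tool:
  rows:
    - {"offset": [0,0,0],"spin": -4,"jaw": 40}
    - {"offset": [0,0,0],"spin": -4,"jaw": 40}
    - {"offset": [0,0,0],"spin": -4,"jaw": 40}
    - {"offset": [0,0,0],"spin": -4,"jaw": 40}
    - {"offset": [0,0,0],"spin": -4,"jaw": 40}
    - {"offset": [0,0,0],"spin": -4,"jaw": 40}
    - {"offset": [0,0,0],"spin": -4,"jaw": 40}
    - {"offset": [0,0,0],"spin": -4,"jaw": 40}
    - {"offset": [0,0,0],"spin": -4,"jaw": 40}
    - {"offset": [0,0,0],"spin": -4,"jaw": 40}
    - {"offset": [0,0,0],"spin": -4,"jaw": 40}
    - {"offset": [0,0,0],"spin": -4,"jaw": 40}
    - {"offset": [0,0,0],"spin": -4,"jaw": 40}
    - {"offset": [0,0,0],"spin": -4,"jaw": 40}
    - {"offset": [0,0,0],"spin": -4,"jaw": 40}
    - {"offset": [0,0,0],"spin": -4,"jaw": 40}
    - {"offset": [0,0,0],"spin": -4,"jaw": 40}
    - {"offset": [0,0,0],"spin": -4,"jaw": 40}
    - {"offset": [0,0,0],"spin": 0,"jaw": 40}
    - {"offset": [0,0,0],"spin": 0,"jaw": 40}

```text
clock: 12.05
eef_pos: [600.4, -4.1, 242.7]
eef_rot: [3.141, 0.0, 3.135]
wrist_force: [-2.0, -0.4, 4.5]
finger_gap: 49.5
```

```bash
python3 s.py;python3 w.py w8
```

```text
12.05 [600.41  -4.06 242.73] yaw 179.65 F [-1.95 -0.38  4.51] M [-0.267  0.348  0.069] gap 49.48 j6 -1.633
t 12.1 [600.4  -4.1 242.7] [1.7999e+02 1.0000e-02 1.7964e+02] j6 -1.632
dial 9176 [595.1  -3.4 175.4] 591.0 -3.3 36.6
orange 341 [614.4   1.1] yaw 18.3 yaw(axis) 20.5
green 2681 [539.1  62.5 141. ] 142.8
```

The dial turned back 71.9° (-53.6° → 18.3°), which is three clicks. Now I'll let go and rise.

drive_tool:
  rows:
    - {"offset": [0,0,0],"spin": 0,"jaw": 60}
    - {"offset": [0,0,0],"spin": 0,"jaw": 75}
    - {"offset": [0,0,0],"spin": 0,"jaw": 75}
    - {"offset": [0,0,0],"spin": 0,"jaw": 75}
    - {"offset": [0,0,0],"spin": 0,"jaw": 75}
    - {"offset": [0,0,0],"spin": 0,"jaw": 75}
    - {"offset": [0,0,-10],"spin": 0,"jaw": 75}
    - {"offset": [0,0,-25],"spin": 0,"jaw": 75}
    - {"offset": [0,0,-25],"spin": 0,"jaw": 75}
    - {"offset": [0,0,0],"spin": 0,"jaw": 20}
    - {"offset": [0,0,0],"spin": 0,"jaw": 0}
    - {"offset": [0,0,0],"spin": 0,"jaw": 0}
  force: 20

```text
clock: 13.3
eef_pos: [600.2, -4.2, 301.9]
eef_rot: [3.141, -0.001, 3.137]
wrist_force: [0.2, 0.3, -0.3]
finger_gap: 54.4
```

```bash
python3 s.py; python3 - <<'E'
from w import *
c=look('w9'); P,h=segs(c)
d=np.hypot(P[...,0]-538.3,P[...,1]-62.5)
for a,b in [(0,8),(8,13),(14.5,16),(16,18),(18,20),(20,22),(23,27)]:
    m=(d>=a)&(d<b)&(c['depth']>0); print(a,b,m.sum(),np.percentile(P[m][:,2],[10,50,90]).round(1))
E
```

```text
13.3 [600.18  -4.17 301.85] yaw 179.72 F [ 0.18  0.27 -0.27] M [0.019 0.007 0.03 ] gap 54.44 j6 -1.634
t 13.35 [600.2  -4.2 301.7] [ 1.7999e+02 -9.0000e-02  1.7971e+02] j6 -1.634
dial 4829 [596.   -3.5 175.6] 598.6 -3.3 26.2
orange 198 [614.5   1.3] yaw 17.8 yaw(axis) 21.1
green 1665 [549.7  68.3 141. ] 142.9
0 8 481 [142.3 143.1 143.9]
8 13 855 [141.3 142.8 143.8]
14.5 16 217 [132.4 133.1 133.9]
16 18 432 [132.3 133.1 133.9]
18 20 543 [132.2 133.1 134. ]
20 22 675 [121.2 132.1 133.4]
23 27 1005 [119.9 121.  121.9]
```

View pics/w9.png

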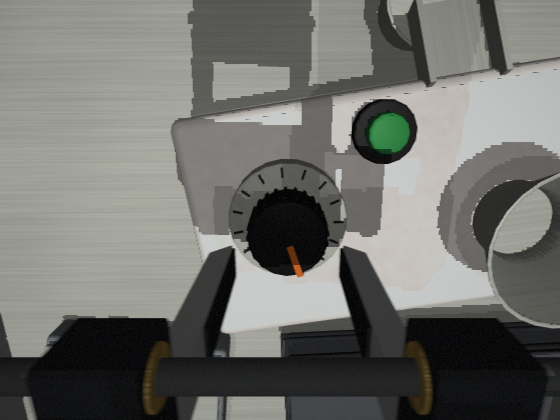

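The dial rests at 17.8° (line end at about (299,276)), and the button at (390,132) stands clear above its 132 mm rim. I'll close the jaws and go above the button.

drive_tool:
  rows:
    - {"offset": [15,16,0],"spin": 0,"jaw": 0}
    - {"offset": [24,26,0],"spin": 0,"jaw": 0}
    - {"offset": [23,24,0],"spin": 0,"jaw": 0}
    - {"offset": [0,0,10],"spin": 0,"jaw": 0}
    - {"offset": [0,0,20],"spin": 0,"jaw": 0}
    - {"offset": [0,0,15],"spin": 0,"jaw": 0}
    - {"offset": [0,0,7],"spin": 0,"jaw": 0}
    - {"offset": [0,0,0],"spin": 0,"jaw": 0}
    - {"offset": [0,0,0],"spin": 0,"jaw": 0}

```text
clock: 14.25
eef_pos: [539.0, 61.9, 250.9]
eef_rot: [-3.142, 0.0, 3.136]
wrist_force: [0.5, -0.3, -0.2]
finger_gap: 0.6
```

```bash
python3 s.py; python3 w.py w10
```

```text
14.25 [539.02  61.9  250.94] yaw 179.7 F [ 0.46 -0.32 -0.18] M [0.019 0.004 0.044] gap 0.55 j6 -1.519
t 14.3 [539.1  62.  251.2] [1.8000e+02 5.0000e-02 1.7971e+02] j6 -1.519
dial 1781 [593.3  -8.5 174.6] 597.7 -3.5 25.7
orange 38 [610.7  -2.9] yaw 8.9 yaw(axis) 7.0
green 1126 [534.   63.1 141. ] 142.6
```

View pics/w10.png

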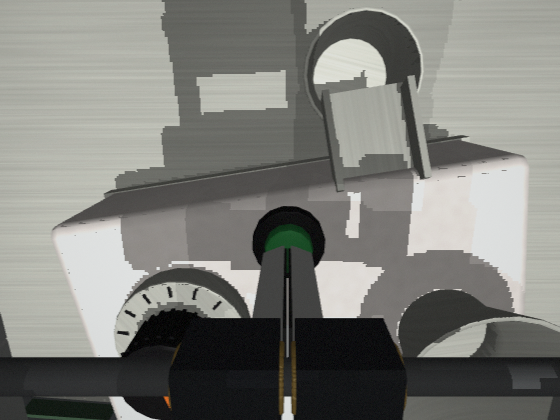

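The closed fingertips are over the button at (288,245). I'll press down.

drive_tool:
  rows:
    - {"offset": [0,0,5],"spin": 0,"jaw": 0}
    - {"offset": [0,0,5],"spin": 0,"jaw": 0}
    - {"offset": [0,0,3],"spin": 0,"jaw": 0}
    - {"offset": [0,0,2],"spin": 0,"jaw": 0}
    - {"offset": [0,0,2],"spin": 0,"jaw": 0}
    - {"offset": [0,0,0],"spin": 0,"jaw": 0}
    - {"offset": [0,0,0],"spin": 0,"jaw": 0}

```text
clock: 15.0
eef_pos: [538.8, 62.1, 233.9]
eef_rot: [-3.142, 0.0, 3.137]
wrist_force: [-2.1, -0.1, 4.7]
finger_gap: 0.3
```

```bash
python3 s.py
```

```text
15.0 [538.75  62.13 233.88] yaw 179.72 F [-2.13 -0.13  4.65] M [-0.09   0.272  0.048] gap 0.31 j6 -1.519
```

drive_tool:
  rows:
    - {"offset": [0,0,1],"spin": 0,"jaw": 0}
    - {"offset": [0,0,0.7],"spin": 0,"jaw": 0}
    - {"offset": [0,0,0],"spin": 0,"jaw": 0}
    - {"offset": [0,0,0],"spin": 0,"jaw": 0}

```text
clock: 15.4
eef_pos: [538.8, 62.1, 233.2]
eef_rot: [-3.142, 0.001, 3.137]
wrist_force: [-7.2, -0.6, 15.6]
finger_gap: 0.2
```

```bash
python3 s.py
```

```text
15.4 [538.81  62.13 233.25] yaw 179.72 F [-7.25 -0.56 15.61] M [-0.144  1.288  0.033] gap 0.24 j6 -1.519
```

15.6 N against a hard end means the button is fully down, with the tip at 136 mm. Now I'll release it and withdraw.

drive_tool:
  rows:
    - {"offset": [0,0,-5],"spin": 0,"jaw": 0}
    - {"offset": [0,0,-15],"spin": 0,"jaw": 0}
    - {"offset": [0,0,-30],"spin": 0,"jaw": 0}
    - {"offset": [0,0,-40],"spin": 0,"jaw": 0}
    - {"offset": [30,0,-20],"spin": 0,"jaw": 0}
    - {"offset": [45,0,0],"spin": 0,"jaw": 0}
    - {"offset": [45,0,0],"spin": 0,"jaw": 0}
    - {"offset": [20,0,0],"spin": 0,"jaw": 0}
    - {"offset": [0,0,0],"spin": 0,"jaw": 0}
    - {"offset": [0,0,0],"spin": 0,"jaw": 0}

```text
clock: 16.4
eef_pos: [399.0, 62.8, 342.1]
eef_rot: [3.142, 0.001, 3.137]
wrist_force: [1.1, -0.8, 0.4]
finger_gap: 0.2
```

```bash
python3 s.py; python3 w.py t2 top; python3 w.py s2 scene; python3 -c "
import cv2;b=cv2.imread('pics/t2.png');cv2.imwrite('pics/t2c.png',cv2.resize(b[110:310,80:330],None,fx=3,fy=3,interpolation=cv2.INTER_CUBIC))"
```

```text
16.4 [398.96  62.85 342.15] yaw 179.72 F [ 1.12 -0.79  0.42] M [-0.033  0.046  0.002] gap 0.23 j6 -1.501
t 16.45 [399.3  62.8 341.9] [1.8000e+02 1.0000e-02 1.7971e+02] j6 -1.5
dial 648 [597.4  -5.1 174.6] 598.9 -4.5 25.7
orange 38 [6.14e+02 3.00e-01] yaw 15.4 yaw(axis) 18.1
green 231 [538.2  61.2 141. ] 141.5
t 16.5 [399.4  62.8 341.7] [ 1.8000e+02 -2.0000e-02  1.7971e+02] j6 -1.501
dial 395 [603.    2.2 175.6] 603.4 0.3 24.8
orange 23 [614.8  -2.4] yaw 17.6 yaw(axis) 6.9
green 91 [540.5  62.9 141. ] 143.6
```

View pics/t2c.png

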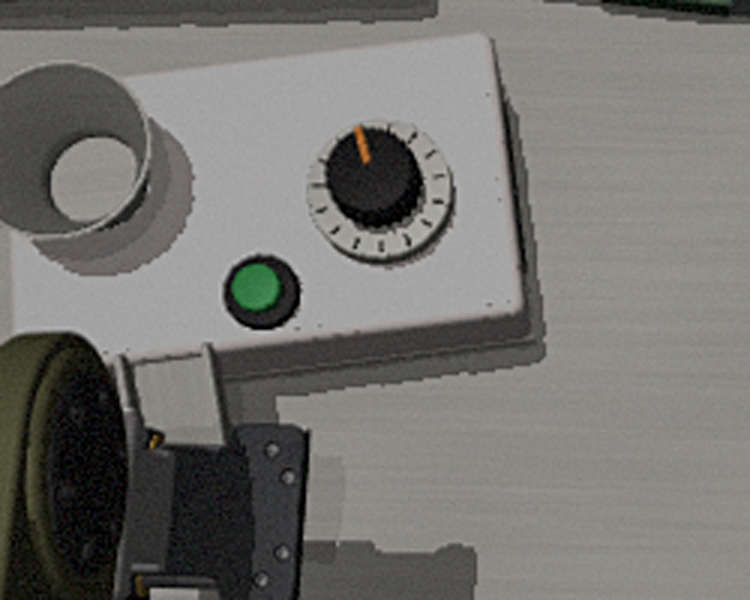

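The final top view shows the line one click anticlockwise of its start (line end at (358,127), was (376,126)). The button is back up at 141.5 mm and the arm is clear of everything. Handing in.

```bash
python3 -c "
from cell import manip; print(manip.sign_off())"
```

```text
the job is handed in; nothing more can be done
None
```

The grinding gap is set and the start button has been pressed and released; I handed the job in at about 16.5 s, and no verdict was reported.

- **Stop:** I turned the dial clockwise and met the stop just past the second click. The twist rose 0.10, 0.22, 0.30 Nm as read. With a sensor bias of about -0.1 Nm, the true push was about 0.4 Nm.
- **Back-off:** I turned back 12° to the last click, then 72° more. The wrist camera measured 71.9° for those three clicks. After release the dial rested at about 18°, one click anticlockwise of its start (about -5°), as two clicks in and three out should leave it.
- **Button:** It went down onto its end stop at 15.6 N, about 6 mm. It sprang back to its original height of 141.5 mm.
- **Clearance:** The arm ended clear, with nothing visibly disturbed on the mill. The arm hid the cup in the last picture, and I did not re-measure the cup, brush, jar or tray.
- **Checks that disagreed:** The angle readings differ by a few degrees between cameras (15–18° for the final dial position), well under half a click. The scene camera's position fits were less consistent than the others, so I relied on the top and wrist cameras.

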